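# Mark a handle blank in the sprung press and stand it in the cup

## Robot

A 6-joint arm with a two-finger parallel gripper is mounted at the origin on the work surface. World frame = base frame: x ahead of the robot, y to its left, z up, the work surface at z = 0. Lengths are in m, angles in degrees, forces in N, time in s.
With the tool pointing down it reaches from about 0.3 to 0.75 m from the base axis. Payload 8.5 kg.
Tool frame: the origin (TCP) lies midway between the tips of the shut fingers; the grasp point (between the pads) lies 19 mm behind it; z points along the fingers, y is the line along which they close (so a half turn about z gives the same grasp; the last joint's range is limited). The gripper opens to 85 mm and grips with 20 to 120 N. Pads are 22 mm wide; open, the fingers measure 114 mm over their backs; the gripper's body (76 mm by 85 mm) begins 54 mm behind the grasp point. The pads swing forward as they close: fully open they stand 13 mm farther back than shut.
Start: joints at [59.914, 21.807, 74.336, -0, 83.858, -12.336], TCP at [0.168, 0.524, 0.231] pointing down, gripper open.
Joint ranges: [-178.18, 178.18], [-50.72, 133.34], [12.68, 142.11], [-81.47, 261.47], [9.98, 163.14], [-165.26, 165.26]. Speed limits (degrees/s): [136.94, 136.94, 180, 180, 180, 180].

## Interface

Orientations are given as a 3x3 rotation matrix whose columns are the frame's x, y, z axes.
In Python, from rig import env gives the robot as it stands. The module is installed in compiled form; this text tells all that it offers.
- The arm moves only by the tool jog_arm, never from a script. Its argument "targets" is a list of rows, each a list of 6 numbers: the shift along the tool's x, y, z in cm, then the turn, a rotation vector about the tool's x, y, z in degrees. A call has 1 to 8 rows; each row is the pose to reach, as a shift and turn from the pose commanded when the call began, along the tool's axes at that moment; what a row does not reach only later rows make up. A row lasts 1/12 s, in which the tool goes at most 41.7 mm and 7.16 degrees, less where a joint would pass 70% of its speed; a pose out of reach is approached as far as the arm can. A call with a gripper value outside its range is refused whole. "hand" is the opening, from 0 (shut) to 1 (fully open), set as the call begins (left out, the last holds). The fingers move at their own pace and stop on an object; "newtons" is the grip in N (left out, the last holds). Time passes only in rows, so rows that repeat a pose let the fingers close. It gives the time, the measured TCP pose, the force, the opening and the grip force at its end, in the units of the state.
- env.observe(): the state, without advancing time (a new reading comes with each control period).
- env.get_image(name): name is "scene" or "top" or "wrist"; returns a dict with "frame" (480x640x3 uint8, red, green, blue), "depth" (480x640 float32, m along the optical axis (not along the pixel's ray), 0 where there is no reading), "fovy" (degrees; the focal length in pixels is half the picture's height over the tangent of half this angle, whatever the lens; pixels are square), "cx", "cy" (the principal point, pixels), "cam_to_world" (4x4, takes a point from camera to world coordinates). Camera axes: x right, y down, z forward; pixel columns grow to the right and rows downward; lengths in m; the calibration is good to about 2 mm. A picture is of the moment at which its call begins.
- env.close_job(): hands the job in; it is judged then, once.
Trained networks look in the newest picture that a camera, given by its name, has taken for a name from the list of things; names that differ only in an ending like _2 or _b are one class to them, and where a whole thing is asked for, a point or a joint stands for the part that bears it (a point fixed in the world has none). Each returns a list of dicts, best first, with "score" (0 to 1); they miss things now and then, are a little off and sometimes report something else, mostly with a low value. They report only what shows in the picture. A call takes as long as a camera call.
- env.regions_of(camera, target): "pixels" (480x640 bool, what is visible of it) and "point" ([row, column] in pixels, amid what is visible of it).
The state is a dict: "time_s": time; "q": joint angles; "qvel": joint speeds; "joint_efforts": joint torques, N m; "position": TCP position; "tool_rot": TCP orientation; "ft_force": force on the tool from outside, world axes, zero at the start; "wrist_torque": the same for the moment, N m; "grip_width": finger opening in m; "gripper_force": force on a finger pad.
Only numpy, scipy, OpenCV 4.12 (cv2) and the standard library are available. Lean on these libraries where they do the work, as an engineer would, in place of code of your own. Each camera call takes 0.05 s, during which the arm holds its last target. There are 200 camera calls.

## Task

Push the wooden handle blank down its sloping channel until its foot is hard against the steel stop and the sprung punch is pushed fully in, and hold it pressed there steadily for two seconds so that the mark takes. Then take it out and stand it in the white cup, foot down and blue end up, lowering it to the bottom of the cup before letting go. Leave the other things on the table undisturbed and do not tip the cup.

Things in the scene. Friction and masses are not known exactly. Their poses are not given: they have to be found in the camera images.
- blank: loose square wooden handle blank, 24 x 24 x 200 mm, about 0.085 kg, its upper 28 mm painted blue. Origin: centre of its foot (plain end face); z runs along it from foot to blue end, x, y square to its faces. At the start it lies in the press's channel, foot lowest, resting on the punch tip; its upper 80 mm stand free beyond the channel, to be gripped on the two upright side faces
- press: fixed marking press: grey base 220 (x) x 100 (y) x 12 mm, with an open-topped channel (blue side walls, 27.6 mm apart, half as high as the blank) rising towards the press's +x at 40 degrees above level and ending 120 mm up the slope from the stop, its end 140 mm above the table. Origin: centre of the base's underside, z up
- stop: fixed steel stop at the low end of the channel, two pads either side of the punch. Origin: centre of the stop face, on the centre line of a blank in the channel, 60 mm above the table; z points up the slope along the channel, y level across it. The foot is against the stop when the blank's origin is here
- plunger (a joint): sprung brass punch, 11 mm thick, that stands 12 mm out of the stop face: 0 = fully out, 0.012 m = pushed in flush with the stop (blank against the stop). The spring pushes back up the slope with 3 N when out, 8 N when flush
- cup: loose heavy white straight-sided ceramic cup, 0.8 kg, 105 mm tall, outer radius 36 to 37 mm, wall 5 mm, bottom 8 mm thick, standing empty on the table. Origin: centre of its underside, z up
- paint_jar: bystander: squat green glass jar with black cap, radius 33 mm, 75 mm tall, origin at the centre of its underside
- tape: bystander: orange roll, outer radius 38 mm, 24 mm tall, lying flat, origin at the centre of its underside
- can: bystander: can with amber-yellow label, radius 40 mm, 120 mm tall, origin at the centre of its underside
- brush: bystander: brush with red handle lying on the table, origin at the centre of its underside

How it is judged:
By the outcome, as a careful person would: the job done as asked, in the order asked, and still so for the second after the job is handed in, with the robot touching nothing.
It also fails if it takes over 51 s, if anything falls off the work surface, if the arm or the gripper's body presses on something with over 40 N, if the wrist force passes 120 N, or if a joint passes its speed limit or range.

## Working session

There is one attempt and no reset: what is moved stays moved. The work goes in short steps, Python scripts to look and compute and a tool call to move; the robot and the scene stay as the last step left them, time stands still between calls to the robot, and variables do not carry over. Pictures are saved under pics/ and viewed, at most 10 in all, crops included, and the job is handed in when it is done.

Besides the shell and the picture viewer there is one more tool, called after ">>>" as name(argument=value, ...), one argument or row to a line, values as JSON. jog_arm: Moves the arm, as the interface text tells. Its arguments: {"type":"object","properties":{"targets":{"type":"array","items":{"type":"array","items":{"type":"number"}}},"hand":{"type":"number"},"newtons":{"type":"number"}},"required":["targets"]}

```bash
mkdir -p pics; cat > h.py <<'E'
import numpy as np, cv2
from rig import env
def pts(im, mask):
    d=im['depth']; f=240/np.tan(np.radians(im['fovy'])/2)
    r,c=np.nonzero(mask&(d>0)); z=d[r,c]
    p=np.c_[(c-im['cx'])*z/f,(r-im['cy'])*z/f,z]
    T=np.array(im['cam_to_world']); return p@T[:3,:3].T+T[:3,3]
def save(im,n): cv2.imwrite('pics/'+n,im['frame'][:,:,::-1])
E
python3 - <<'E'
from h import *
np.set_printoptions(precision=4,suppress=True)
s=env.observe(); print(s['time_s'],s['position'],s['tool_rot'],s['grip_width'])
for cam in ['top','scene']:
    im=env.get_image(cam); save(im,cam+'1.png')
    for n in ['blank','press','cup','paint_jar','tape','can','brush']:
        for g in env.regions_of(cam,n)[:2]:
            P=pts(im,g['pixels']); 
            if len(P): print(cam,n,round(g['score'],2),g['point'],len(P),np.median(P,0),np.percentile(P,2,0),np.percentile(P,98,0))
E
```

```text
0.0 [0.1675 0.5236 0.2307] [[-0.9524  0.3049 -0.0007]
 [ 0.3049  0.9524 -0.0013]
 [ 0.0003 -0.0014 -1.    ]] 0.08572012111330836
top blank 0.93 [233.2, 257.1] 868 [0.5292 0.1572 0.1421] [0.4499 0.1286 0.0498] [0.603  0.1856 0.2026]
top press 0.92 [255.9, 270.8] 2345 [0.4842 0.1375 0.0118] [0.3966 0.0854 0.0056] [0.6079 0.214  0.125 ]
top cup 0.8 [264.0, 409.0] 875 [ 0.4702 -0.2206  0.0437] [ 0.4307 -0.2482  0.0017] [ 0.4992 -0.1792  0.106 ]
top cup 0.38 [301.1, 480.0] 897 [ 0.3796 -0.4205  0.0164] [ 0.3409 -0.5298  0.0001] [ 0.4186 -0.3499  0.0218]
top paint_jar 0.67 [194.8, 321.3] 565 [0.6575 0.0049 0.0715] [ 0.6344 -0.0251  0.0001] [0.6935 0.0344 0.0774]
top paint_jar 0.59 [305.7, 319.4] 369 [0.3858 0.0105 0.022 ] [ 0.3525 -0.0234 -0.0024] [0.4203 0.0448 0.0266]
top tape 0.86 [283.4, 318.4] 271 [0.3938 0.0084 0.0223] [ 0.3536 -0.0248  0.0178] [0.4229 0.0422 0.0266]
top can 0.84 [181.7, 165.8] 1202 [0.6766 0.4013 0.1135] [0.6489 0.3736 0.0079] [0.7162 0.4448 0.1221]
top can 0.38 [194.1, 322.8] 579 [0.6561 0.0026 0.0713] [ 0.6342 -0.0269  0.0031] [0.6901 0.0317 0.0774]
top brush 0.78
[... 377 characters left out ...]
39 -0.2542  0.0019] [ 0.5059 -0.1792  0.1083]
scene press 0.72 [287.6, 362.9] 2382 [0.5292 0.1646 0.0145] [0.4039 0.1111 0.0049] [0.6146 0.2176 0.1219]
scene cup 0.88 [194.1, 287.3] 928 [ 0.4781 -0.2018  0.0712] [ 0.4355 -0.2512  0.0034] [ 0.506  -0.1791  0.1078]
scene paint_jar 0.92 [272.1, 283.3] 696 [0.6786 0.0167 0.0594] [ 0.6436 -0.02    0.0077] [0.7013 0.0346 0.0806]
scene tape 0.58 [237.8, 358.8] 378 [0.3937 0.014  0.0209] [ 0.3589 -0.0227  0.0001] [0.4287 0.0453 0.0307]
scene can 0.76 [373.2, 389.1] 1741 [0.7085 0.4249 0.109 ] [0.6601 0.3819 0.0046] [0.7311 0.452  0.1247]
scene brush 0.79 [165.5, 268.8] 396 [ 0.3933 -0.4118  0.0186] [ 0.3515 -0.5273  0.003 ] [ 0.425  -0.3496  0.027 ]
```

```bash
python3 - <<'E'
from h import *
np.set_printoptions(precision=4,suppress=True)
ims=[]
for cam in ['top','scene']:
    im=env.get_image(cam); ims.append(cv2.resize(im['frame'][100:400,120:520],(800,600))[:,:,::-1])
    cv2.imwrite(f'pics/{cam}2.png',ims[-1])
    P=pts(im,env.regions_of(cam,'blank')[0]['pixels'])
    if len(P):
        P=P[P[:,2]>.03]
        m=np.median(P,0)
        for _ in range(3):
            u,s,v=np.linalg.svd(P-P.mean(0),full_matrices=False)
            d=np.abs((P-P.mean(0))@v[2]); P=P[d<.008] if len(P[d<.008])>50 else P
        a=v[0]*np.sign(v[0][2]); t=(P-P.mean(0))@a
        print(cam,'axis',a,'yaw',np.degrees(np.arctan2(a[1],a[0])),'el',np.degrees(np.arcsin(a[2])),'n',v[2],P.mean(0),t.min(),t.max(), 'top',P.mean(0)+a*t.max())
        w=(P-P.mean(0))@v[1]; print('w',np.percentile(w,[2,98]))
    P=pts(im,env.regions_of(cam,'press')[0]['pixels'])
    B=P[np.abs(P[:,2]-.012)<.004]; r=cv2.minAreaRect((B[:,:2]*1000).astype(np.float32)); print('base',r,len(B))
    P=pts(im,env.regions_of(cam,'cup')[0]['pixels']); R=P[P[:,2]>.098]
    c,rad=cv2.minEnclosingCircle((R[:,:2]*1000).astype(np.float32)); print('cup rim',c,rad,len(R),np.median(R[:,2]))
    C=P[(P[:,2]>.02)]; 
    A=np.c_[2*R[:,:2],np.ones(len(R))]; x=np.linalg.lstsq(A,(R[:,:2]**2).sum(1),rcond=None)[0]; print('fit',x[:2],np.sqrt(x[2]+x[:2]@x[:2]))
E
```

```text
top axis [0.7384 0.2125 0.64  ] yaw 16.05288320182629 el 39.79099082881185 n [-0.6089 -0.1978  0.7682] [0.5254 0.1564 0.1443] -0.10549212025475734 0.09412362669111461 top [0.5949 0.1764 0.2045]
w [-0.0111  0.0111]
base ((503.8446960449219, 150.62741088867188), (219.8090362548828, 99.5447769165039), 16.281286239624023) 1431
cup rim (466.1449890136719, -215.00164794921875) 36.88875961303711 181 0.10275882573674044
fit [ 0.4659 -0.2149] 0.03424261274929958
scene axis [0.765  0.2054 0.6104] yaw 15.03249200131994 el 37.61903658237199 n [-0.6216  0.4833  0.6164] [0.5447 0.1666 0.1554] -0.12559541998673143 0.07876645250969252 top [0.6049 0.1828 0.2035]
w [-0.0134  0.0161]
base ((507.2523193359375, 149.6201934814453), (225.69964599609375, 102.30883026123047), 16.976104736328125) 1294
cup rim (467.83642578125, -213.1478729248047) 42.39490509033203 152 0.10403731139305927
fit [ 0.47   -0.2152] 0.034345036357563065
```

View pics/top2.png

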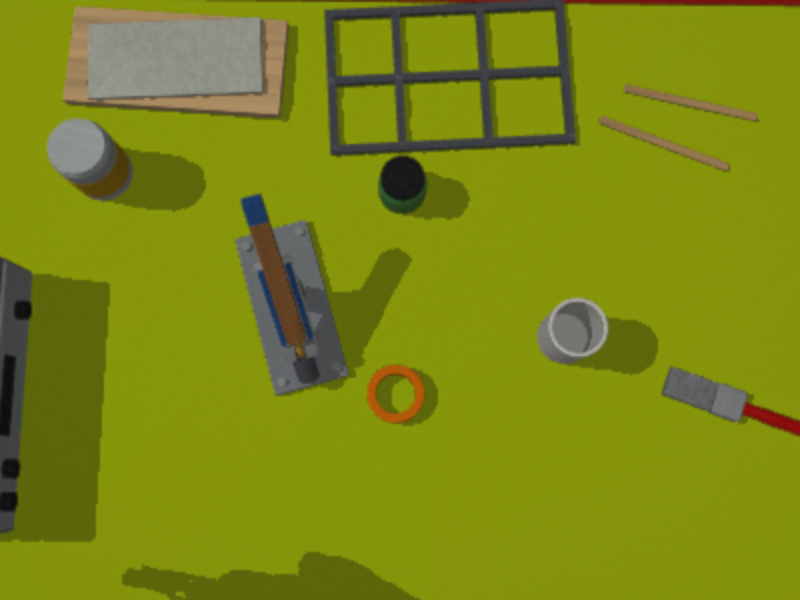

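View pics/scene2.png

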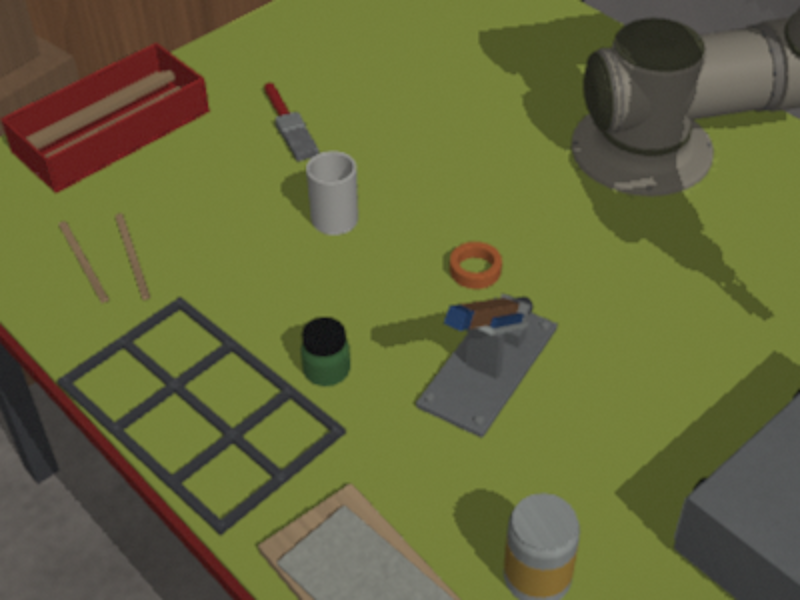

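Both views agree: blank lies in the press (crop top ~(275,270)), blue end pointing away from the robot at yaw ≈16.3°. Cup is at (575,330), with its rim centre at about (0.467, -0.215). Heights match the given geometry.

```bash
cat >> h.py <<'E'
from scipy.spatial.transform import Rotation as Ro
np.set_printoptions(precision=4,suppress=True)
Y=np.radians(16.3); E=np.radians(40)
A=np.array([np.cos(E)*np.cos(Y),np.cos(E)*np.sin(Y),np.sin(E)])
def down(yawy):  # tool down, y axis at yaw
    y=np.array([np.cos(yawy),np.sin(yawy),0]); z=np.array([0,0,-1.]); return np.c_[np.cross(y,z),y,z]
def row(p,R):
    s=env.observe(); R0=np.array(s['tool_rot']); 
    print('t',s['time_s'],'pos',s['position'],'F',s['ft_force'],'w',s['grip_width'],'gf',s['gripper_force'],'q',s['q'])
    d=R0.T@(np.array(p)-s['position'])*100; r=Ro.from_matrix(R0.T@R).as_rotvec(degrees=True)
    print('row',np.round(np.r_[d,r],2))
E
python3 -c "
from h import *
row([.5732,.1704,.26],down(np.radians(106.3)))"
```

```text
t 1.2 pos [0.1677 0.5238 0.2313] F [0.6144 1.0012 0.4065] w 0.08512120619531482 gf 0.0 q [ 59.9155  21.8056  74.3341  -0.0013  83.8585 -12.3375]
row [-49.4  -21.3   -2.86   0.     0.   -34.05]
```

>>> jog_arm(
  targets=[
    [-3,-1.3,-1.5,0,0,-4],
    [-7,-3,-2.9,0,0,-11],
    [-10.8,-4.7,-2.9,0,0,-18],
    [-14.6,-6.3,-2.9,0,0,-25],
    [-18.4,-7.9,-2.9,0,0,-32],
    [-22.2,-9.6,-2.9,0,0,-34],
    [-26,-11.2,-2.9,0,0,-34],
    [-29.8,-12.9,-2.9,0,0,-34],
  ],
  hand=1,
  newtons=80,
)

```text
time_s: 1.87
position: [0.3983, 0.3219, 0.2605]
tool_rot: [[-0.96, -0.28, 0.0], [-0.28, 0.96, 0.0], [-0.0, 0.0, -1.0]]
ft_force: [0.8, 0.6, 0.1]
grip_width: 0.0852
gripper_force: 0.0
```

```bash
python3 -c "
from h import *
row([.5732,.1704,.26],down(np.radians(106.3)))"
```

```text
t 1.8667 pos [0.3983 0.3219 0.2605] F [0.7703 0.6386 0.1349] w 0.08524324240818434 gf 0.0 q [ 25.6803  16.7956  77.0436   0.004   86.1334 -80.6039]
row [-12.54 -19.45   0.06   0.01   0.03  -0.02]
```

>>> jog_arm(
  targets=[
    [-2,-3.1,0,0,0,0],
    [-4.1,-6.3,0,0,0,0],
    [-6.2,-9.6,0,0,0,0],
    [-8.3,-12.9,0,0,0,0],
    [-10.4,-16.1,0,0,0,0],
    [-11.8,-18.3,0,0,0,0],
    [-12.5,-19.4,0,0,0,0],
    [-12.5,-19.4,0,0,0,0],
  ],
)

```text
time_s: 2.53
position: [0.5729, 0.1703, 0.2595]
tool_rot: [[-0.961, -0.277, -0.001], [-0.277, 0.961, -0.0], [0.001, -0.0, -1.0]]
ft_force: [0.1, 0.2, -0.9]
grip_width: 0.0857
gripper_force: 0.0
```

```bash
python3 - <<'E'
from h import *
row([.5732,.1704,.1515],down(np.radians(106.3)))
im=env.get_image('wrist'); save(im,'w1.png')
# blank top face in the free part
for g in env.regions_of('wrist','blank')[:1]:
    P=pts(im,g['pixels']); print(g['score'],len(P))
    for lo in (.12,.14,.16,.18):
        Q=P[(P[:,2]>lo)&(P[:,2]<lo+.02)]
        if len(Q): print(lo,len(Q),Q.mean(0),np.percentile(Q@[-np.sin(Y),np.cos(Y),0],[2,50,98]))
    print(P.min(0),P.max(0))
E
```

```text
t 2.5333 pos [0.5729 0.1703 0.2595] F [ 0.1369  0.2384 -0.8637] w 0.08566496511659252 gf 0.0 q [   5.2291   25.7804   63.1928   -0.0163   91.0651 -100.8592]
row [-0.04 -0.   10.8  -0.01 -0.04 -0.21]
0.83 7983
0.12 1055 [0.5084 0.152  0.1302] [-0.0085  0.0035  0.0147]
0.14 1185 [0.5313 0.1588 0.1502] [-0.0081  0.0034  0.0145]
0.16 1405 [0.5543 0.1654 0.1703] [-0.0084  0.0032  0.0146]
0.18 1802 [0.5801 0.1728 0.1907] [-0.0082  0.0031  0.0146]
[ 0.4437  0.1243 -0.0013] [0.7112 0.2308 0.2064]
```

View pics/w1.png

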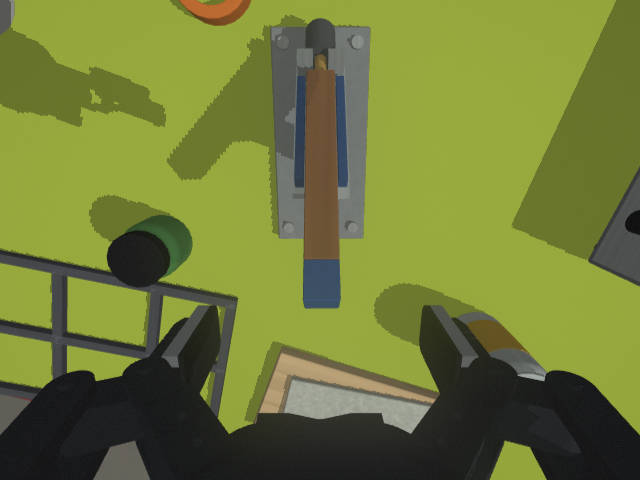

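The wrist view shows the blank centred between the open fingers (column ~321, blue end at rows 260-307), with nothing near the fingers. I'll descend.

>>> jog_arm(
  targets=[
    [0,0.05,2.5,0,0,-0.2],
    [0,0.05,5.5,0,0,-0.2],
    [0,0.05,8.5,0,0,-0.2],
    [0,0.05,10.3,0,0,-0.2],
    [0,0.05,10.8,0,0,-0.2],
    [0,0.05,10.8,0,0,-0.2],
  ],
)

```text
time_s: 3.13
position: [0.5701, 0.1738, 0.1518]
tool_rot: [[-0.959, -0.285, -0.002], [-0.285, 0.959, -0.0], [0.002, 0.001, -1.0]]
ft_force: [0.4, 0.2, 1.0]
grip_width: 0.0855
gripper_force: 0.0
```

>>> jog_arm(
  targets=[
    [0,0,0,0,0,0],
    [0,0,0,0,0,0],
    [0,0,0,0,0,0],
    [0,0,0,0,0,0],
    [0,0,0,0,0,0],
    [0,0,0,0,0,0],
    [0,0,0,0,0,0],
    [0,0,0,0,0,0],
  ],
  hand=0,
  newtons=80,
)

```text
time_s: 3.8
position: [0.5715, 0.1726, 0.153]
tool_rot: [[-0.959, -0.283, 0.001], [-0.283, 0.959, -0.0], [-0.001, -0.0, -1.0]]
ft_force: [-0.4, -0.4, 6.0]
grip_width: 0.023
gripper_force: 78.1
```

```bash
python3 - <<'E'
from h import *
p=env.observe()['position']
row(p-.012*A,down(np.radians(106.3)))
R=np.array(env.observe()['tool_rot']); print(-R.T@A)
E
```

```text
t 3.8 pos [0.5715 0.1726 0.153 ] F [-0.3784 -0.3972  6.0092] w 0.02298176300706086 gf 78.12810570001602 q [   5.4574   30.0927   73.8197   -0.0146   76.0245 -100.9928]
row [ 0.92  0.    0.77 -0.03  0.06  0.15]
[0.7667 0.0023 0.642 ]
```

>>> jog_arm(
  targets=[
    [0.15,0,0.13,0,0,0],
    [0.31,0,0.26,0,0,0],
    [0.46,0,0.39,0,0,0],
    [0.61,0,0.51,0,0,0],
    [0.77,0,0.64,0,0,0],
    [0.77,0,0.64,0,0,0],
    [0.77,0,0.64,0,0,0],
  ],
)

```text
time_s: 4.38
position: [0.5648, 0.1705, 0.1471]
tool_rot: [[-0.959, -0.283, 0.003], [-0.283, 0.959, 0.0], [-0.003, -0.001, -1.0]]
ft_force: [2.3, 0.5, 8.9]
grip_width: 0.0229
gripper_force: 78.6
```

```bash
python3 - <<'E'
from h import *
s=env.observe(); print(s['position'],(s['position']-np.array([.5715,.1726,.153]))@A, np.array(s['ft_force']),np.array(s['ft_force'])@A)
E
```

```text
[0.5648 0.1705 0.1471] -0.009171419229407179 [2.2591 0.461  8.8924] 7.476020285593397
```

>>> jog_arm(
  targets=[
    [0.06,0,0.05,0,0,0],
    [0.12,0,0.1,0,0,0],
    [0.18,0,0.15,0,0,0],
    [0.24,0,0.2,0,0,0],
    [0.31,0,0.26,0,0,0],
    [0.31,0,0.26,0,0,0],
  ],
)

```text
time_s: 4.88
position: [0.5628, 0.1699, 0.1454]
tool_rot: [[-0.959, -0.283, 0.006], [-0.283, 0.959, 0.001], [-0.007, -0.001, -1.0]]
ft_force: [5.6, 1.7, 11.0]
grip_width: 0.0231
gripper_force: 78.9
```

```bash
python3 - <<'E'
from h import *
s=env.observe(); print(s['position'],(s['position']-np.array([.5715,.1726,.153]))@A, np.array(s['ft_force']),np.array(s['ft_force'])@A)
E
```

```text
[0.5628 0.1699 0.1454] -0.011855179346481393 [ 5.6162  1.7088 11.0308] 11.587226259882556
```

>>> jog_arm(
  targets=[
    [0.06,0,0.05,0,0,0],
    [0.12,0,0.1,0,0,0],
    [0.18,0,0.15,0,0,0],
    [0.24,0,0.2,0,0,0],
    [0.31,0,0.26,0,0,0],
    [0.38,0,0.32,0,0,0],
    [0.38,0,0.32,0,0,0],
  ],
)

```text
time_s: 5.47
position: [0.5631, 0.1694, 0.1452]
tool_rot: [[-0.959, -0.283, 0.019], [-0.283, 0.959, 0.003], [-0.019, -0.002, -1.0]]
ft_force: [15.6, 5.5, 21.5]
grip_width: 0.023
gripper_force: 80.1
```

```bash
python3 - <<'E'
from h import *
s=env.observe(); print(s['position'],(s['position']-np.array([.5715,.1726,.153]))@A, np.array(s['ft_force']),np.array(s['ft_force'])@A)
E
```

```text
[0.5631 0.1694 0.1452] -0.011832014112519364 [15.6401  5.5163 21.5476] 26.536020001719855
```

>>> jog_arm(
  targets=[
    [0,0,0,0,0,0],
    [0,0,0,0,0,0],
    [0,0,0,0,0,0],
    [0,0,0,0,0,0],
    [0,0,0,0,0,0],
    [0,0,0,0,0,0],
    [0,0,0,0,0,0],
    [0,0,0,0,0,0],
  ],
)

```text
time_s: 6.13
position: [0.5631, 0.1694, 0.1453]
tool_rot: [[-0.959, -0.283, 0.019], [-0.283, 0.959, 0.003], [-0.019, -0.002, -1.0]]
ft_force: [15.6, 5.1, 22.2]
grip_width: 0.0228
gripper_force: 80.1
```

>>> jog_arm(
  targets=[
    [0,0,0,0,0,0],
    [0,0,0,0,0,0],
    [0,0,0,0,0,0],
    [0,0,0,0,0,0],
    [0,0,0,0,0,0],
    [0,0,0,0,0,0],
    [0,0,0,0,0,0],
    [0,0,0,0,0,0],
  ],
)

```text
time_s: 6.8
position: [0.5631, 0.1694, 0.1453]
tool_rot: [[-0.959, -0.283, 0.019], [-0.283, 0.959, 0.003], [-0.019, -0.002, -1.0]]
ft_force: [15.8, 5.5, 22.4]
grip_width: 0.0232
gripper_force: 80.1
```

>>> jog_arm(
  targets=[
    [0,0,0,0,0,0],
    [0,0,0,0,0,0],
    [0,0,0,0,0,0],
    [0,0,0,0,0,0],
    [0,0,0,0,0,0],
    [0,0,0,0,0,0],
    [0,0,0,0,0,0],
    [0,0,0,0,0,0],
  ],
)

```text
time_s: 7.47
position: [0.5631, 0.1694, 0.1453]
tool_rot: [[-0.959, -0.283, 0.019], [-0.283, 0.959, 0.003], [-0.019, -0.002, -1.0]]
ft_force: [15.5, 6.2, 22.4]
grip_width: 0.023
gripper_force: 80.1
```

```bash
python3 - <<'E'
from h import *
s=env.observe(); print(s['time_s'],s['position'],np.array(s['ft_force'])@A,s['q'])
im=env.get_image('wrist'); P=pts(im,env.regions_of('wrist','blank')[0]['pixels'])
Q=P[(P[:,2]<.23)&(np.abs(P@[-np.sin(Y),np.cos(Y),0]-.0032)<.013)]
# top-face points, foot estimate
n=np.array([-np.sin(E)*np.cos(Y),-np.sin(E)*np.sin(Y),np.cos(E)])
t=Q@A; d=Q@n; T=t[np.abs(d-np.median(d))<.004]; print('t range',T.min(),np.percentile(T,[1,99]),T.max(), 'tcp t',s['position']@A)
save({'frame':im['frame'][:300,170:470]},'w2.png')
E
```

```text
7.4667 [0.5631 0.1694 0.1453] 27.102421881529914 [   5.1848   29.271    76.7664    0.0832   72.8888 -101.2644]
t range 0.39520176237976706 [0.4006 0.5851] 0.5870148396870897 tcp t 0.5438385678873978
```

View pics/w2.png

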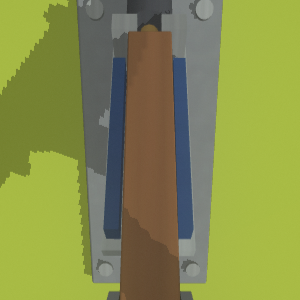

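The foot sits flush against the stop pads (crop row ~30). It's been pressed at a steady ~27 N for over 2 s. I'll withdraw it up the slope and lift it.

>>> jog_arm(
  targets=[
    [-0.4,0,-0.34,0,0,0],
    [-0.8,0,-0.67,0,0,0],
    [-1.5,0,-1.26,0,0,0],
    [-2.5,0,-2.1,0,0,0],
    [-3.4,0,-3.6,0,0,0],
    [-3.4,0,-6.5,0,0,0],
    [-3.4,0,-10,0,0,0],
    [-3.4,0,-13.5,0,0,0],
  ],
)

```text
time_s: 8.23
position: [0.5893, 0.1781, 0.2753]
tool_rot: [[-0.959, -0.283, -0.003], [-0.283, 0.959, -0.0], [0.003, 0.001, -1.0]]
ft_force: [0.2, -0.2, -0.9]
grip_width: 0.023
gripper_force: 78.4
```

```bash
python3 - <<'E'
from h import *
row([.55,.1,.34],down(np.radians(106.3)))
E
```

```text
t 8.2333 pos [0.5893 0.1781 0.2753] F [ 0.191  -0.2101 -0.8951] w 0.023017811235506096 gf 78.36515575647354 q [   5.8105   27.4026   57.9355    0.0162   94.8617 -100.629 ]
row [ 6.   -6.38 -6.46  0.05 -0.19  0.14]
```

```bash
cat >> h.py <<'E'
def up(phi,tilt=40):
    f=np.radians(phi); t=np.radians(tilt); h=np.array([np.cos(f),np.sin(f),0])
    z=np.cos(t)*h-np.sin(t)*np.array([0,0,1]); y=np.array([-np.sin(f),np.cos(f),0]); return np.c_[np.cross(y,z),y,z]
E
python3 - <<'E'
from h import *
R=up(-38); print(R, R@[-.767,0,-.642])
row(np.array([.467,-.215,.31])+.019*R[:,2],R)
E
```

```text
[[-0.5065  0.6157  0.6037]
 [ 0.3957  0.788  -0.4716]
 [-0.766   0.     -0.6428]] [ 0.001  -0.0007  1.0002]
t 8.2333 pos [0.5893 0.1781 0.2753] F [ 0.191  -0.2101 -0.8951] w 0.023017811235506096 gf 78.36515575647354 q [   5.8105   27.4026   57.9355    0.0162   94.8617 -100.629 ]
row [ 22.02 -35.43  -2.21  23.67 -46.29  50.87]
```

>>> jog_arm(
  targets=[
    [0.9,-1.4,-1.5,1,-1.9,2],
    [2.2,-3.5,-3,2.4,-4.6,5.1],
    [4,-6.4,-4,4.3,-8.3,9.2],
    [5.7,-9.2,-4,6.2,-12,13.2],
    [7.5,-12,-4,8,-15.7,17.3],
    [9.2,-14.9,-4,9.9,-19.4,21.4],
    [11,-17.7,-4,11.8,-23.1,25.4],
    [12.8,-20.5,-4,13.7,-26.8,29.5],
  ],
)

```text
time_s: 8.9
position: [0.524, -0.0559, 0.3146]
tool_rot: [[-0.854, 0.266, 0.448], [0.184, 0.959, -0.217], [-0.487, -0.103, -0.867]]
ft_force: [-0.0, -0.1, -1.3]
grip_width: 0.0227
gripper_force: 78.3
```

```bash
python3 - <<'E'
from h import *
R=up(-38)
row(np.array([.467,-.215,.31])+.019*R[:,2],R)
E
```

```text
t 8.9 pos [ 0.524  -0.0559  0.3146] F [-0.0137 -0.1156 -1.3085] w 0.022668593608651703 gf 78.32929193973541 q [-16.7117   5.1783  88.8005  -5.4319  56.5867 -90.9651]
row [  1.6  -17.15   3.07   9.93 -19.22  21.13]
```

>>> jog_arm(
  targets=[
    [0.3,-2.9,0.4,1.7,-3.2,3.5],
    [0.5,-5.7,0.8,3.3,-6.4,7],
    [0.8,-8.6,1.2,5,-9.6,10.6],
    [1.1,-11.5,1.8,6.7,-12.9,14.2],
    [1.3,-14.3,2.4,8.3,-16.1,17.7],
    [1.5,-16.3,2.9,9.5,-18.3,20.1],
    [1.6,-17.15,3.07,9.9,-19.2,21.1],
    [1.6,-17.15,3.07,9.9,-19.2,21.1],
  ],
)

```text
time_s: 9.57
position: [0.479, -0.2239, 0.2965]
tool_rot: [[-0.511, 0.615, 0.601], [0.398, 0.789, -0.469], [-0.762, -0.001, -0.647]]
ft_force: [0.4, 0.2, -1.0]
grip_width: 0.0228
gripper_force: 78.5
```

```bash
python3 - <<'E'
from h import *
R=up(-38)
row(np.array([.467,-.215,.31])+.019*R[:,2],R)
for cam in ['scene','top','wrist']:
    im=env.get_image(cam); save({'frame':im['frame']},cam+'3.png')
    gs=env.regions_of(cam,'blank')
    for g in gs[:2]:
        P=pts(im,g['pixels']); P=P[(P[:,2]>.12)&(np.linalg.norm(P[:,:2]-[.467,-.215],axis=1)<.06)]
        if len(P)<20: continue
        print(cam,g['score'],len(P),P.min(0),P.max(0))
        for lo in np.arange(.12,.36,.03):
            Q=P[(P[:,2]>lo)&(P[:,2]<lo+.03)]
            if len(Q)>5: print(round(lo,2),len(Q),np.median(Q,0),np.percentile(Q,5,0)[:2],np.percentile(Q,95,0)[:2])
    g=env.regions_of(cam,'cup')[0]; P=pts(im,g['pixels']); Rm=P[(P[:,2]>.098)&(P[:,2]<.11)]; print('cup',cam,g['score'],len(Rm))
    if len(Rm)>20:
        x=np.linalg.lstsq(np.c_[2*Rm[:,:2],np.ones(len(Rm))],(Rm[:,:2]**2).sum(1),rcond=None)[0]; print('fit',x[:2],np.sqrt(x[2]+x[:2]@x[:2]))
E
```

```text
t 9.5667 pos [ 0.479  -0.2239  0.2965] F [ 0.431   0.2363 -0.9963] w 0.022833352130153188 gf 78.52845937013626 q [-37.8364   1.6869 105.8313  -0.2643  22.8123 -89.7173]
row [-0.07 -0.04 -0.11  0.02 -0.33  0.07]
scene 0.93 464 [ 0.4525 -0.2372  0.1496] [ 0.4878 -0.1972  0.3545]
0.15 73 [ 0.4745 -0.2079  0.1669] [ 0.4665 -0.2168] [ 0.4836 -0.2004]
0.18 67 [ 0.4758 -0.2081  0.1977] [ 0.4667 -0.2177] [ 0.4842 -0.2002]
0.21 68 [ 0.4765 -0.2083  0.2247] [ 0.4667 -0.2159] [ 0.4845 -0.2011]
0.24 81 [ 0.4759 -0.2086  0.2536] [ 0.4671 -0.2163] [ 0.485  -0.2013]
0.27 58 [ 0.4748 -0.2078  0.2803] [ 0.4679 -0.217 ] [ 0.486  -0.2015]
0.3 23 [ 0.4803 -0.2141  0.3251] [ 0.4709 -0.2214] [ 0.4863 -0.2083]
0.33 93 [ 0.4757 -0.2126  0.3465] [ 0.4619 -0.2265] [ 0.4867 -0.2034]
cup scene 0.56 160
fit [ 0.4699 -0.2159] 0.03431135956993325
top 0.85 258 [ 0.453  -0.2303  0.2613] [ 0.4855 -0.1987  0.3519]
0.27 25 [ 0.4576 -0.2093  0.2868] [ 0.4535 -0.2142] [ 0.4612 -0.2047]
0.3 48 [ 0.4605 -0.2081  0.3183] [ 0.4541 -0.2148] [ 0.4794 -0.2003]
0.33 180 [ 0.4681 -0.2134  0.348 ] [ 0.4562 -0.2261] [ 0.4802 -0.2016]
cup top 0.64 0
wrist 0.56 21020 [ 0.4517 -0.2188  0.1512] [ 0.4712 -0.1971  0.342 ]
0.15 1659 [ 0.4594 -0.2067  0.1665] [ 0.453 -0.215] [ 0.4659 -0.1983]
0.18 2123 [ 0.4599 -0.2068  0.1957] [ 0.4533 -0.2152] [ 0.4665 -0.1983]
0.21 2605 [ 0.4603 -0.207   0.2257] [ 0.4538 -0.2154] [ 0.4669 -0.1985]
0.24 3217 [ 0.4606 -0.2072  0.2559] [ 0.4541 -0.2156] [ 0.4672 -0.1987]
0.27 4053 [ 0.461  -0.2074  0.2859] [ 0.4546 -0.2158] [ 0.4676 -0.1989]
0.3 5032 [ 0.4614 -0.2076  0.3158] [ 0.4551 -0.2158] [ 0.4678 -0.1994]
0.33 2331 [ 0.4617 -0.2077  0.3356] [ 0.4553 -0.216 ] [ 0.4683 -0.1993]
cup wrist 0.94 1123
fit [ 0.4676 -0.215 ] 0.033456664086249345
```

View pics/scene3.png

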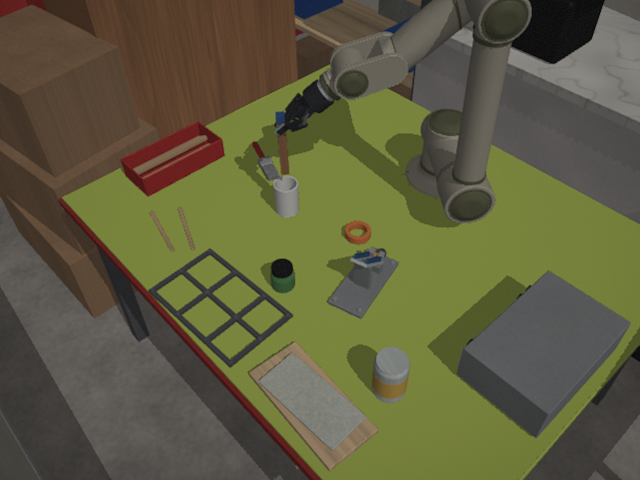

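View pics/wrist3.png

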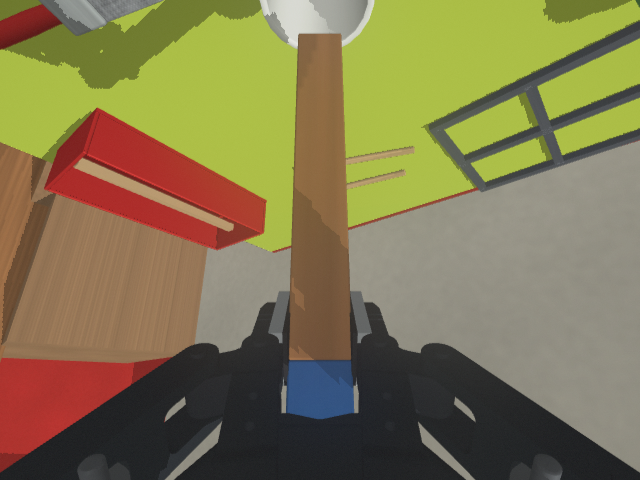

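The wrist view shows the blank upright, gripped near its blue end, with the foot (row ~35) over the cup mouth. Joint 5 would run low during the descent (range starts at 10°), so I'll swing the tool around the blank's axis first.

```bash
python3 - <<'E'
from h import *
for phi in (-8,2):
    R=up(phi,39.3)
    row(np.array([.466,-.215,.31])+.019*R[:,2],R)
E
```

```text
t 10.0167 pos [ 0.4805 -0.2226  0.2985] F [-0.4915 -0.2718 -0.749 ] w 0.022941570690752054 gf 78.52329790592194 q [-37.6155   1.6129 105.6617  -0.3164  22.8431 -89.6947]
row [  0.26   0.44  -0.22 -22.91  -0.82 -18.94]
t 10.0167 pos [ 0.4805 -0.2226  0.2985] F [-0.4915 -0.2718 -0.749 ] w 0.022941570690752054 gf 78.52329790592194 q [-37.6155   1.6129 105.6617  -0.3164  22.8431 -89.6947]
row [  0.35   0.65  -0.33 -30.6   -0.81 -25.32]
```

>>> jog_arm(
  targets=[
    [0.04,0.07,-0.04,-3.8,-0.1,-3.2],
    [0.09,0.15,-0.07,-7.6,-0.3,-6.3],
    [0.13,0.22,-0.11,-11.4,-0.4,-9.4],
    [0.17,0.29,-0.15,-15.2,-0.5,-12.6],
    [0.22,0.37,-0.18,-19,-0.7,-15.8],
    [0.26,0.44,-0.22,-22.9,-0.8,-18.9],
    [0.26,0.44,-0.22,-22.9,-0.8,-18.9],
    [0.26,0.44,-0.22,-22.9,-0.8,-18.9],
  ],
)

```text
time_s: 10.68
position: [0.4803, -0.2185, 0.2982]
tool_rot: [[-0.625, 0.141, 0.768], [0.092, 0.99, -0.106], [-0.775, 0.005, -0.632]]
ft_force: [-0.9, -0.3, -1.2]
grip_width: 0.0228
gripper_force: 78.7
```

```bash
python3 - <<'E'
from h import *
R=up(-8,39.3); row(np.array([.466,-.215,.31])+.019*R[:,2],R)
R=up(2,39.3); row(np.array([.466,-.215,.26])+.019*R[:,2],R)
E
```

```text
t 10.6833 pos [ 0.4803 -0.2185  0.2982] F [-0.8711 -0.2711 -1.1621] w 0.022804320130318443 gf 78.6664018034935 q [ -54.2195    1.9531  105.9639   52.0833   45.3063 -165.2691]
row [ 0.02  0.15  0.02  0.11  0.1  -0.26]
t 10.6833 pos [ 0.4803 -0.2185  0.2982] F [-0.8711 -0.2711 -1.1621] w 0.022804320130318443 gf 78.6664018034935 q [ -54.2195    1.9531  105.9639   52.0833   45.3063 -165.2691]
row [ 3.91  0.38  3.16 -7.64  0.12 -6.58]
```

Joint 6 hit its limit, so I'll back off to about half that swing.

```bash
python3 - <<'E'
from h import *
R=up(-20,39.3); row(np.array([.466,-.215,.31])+.019*R[:,2],R)
E
```

```text
t 10.6833 pos [ 0.4803 -0.2185  0.2982] F [-0.8711 -0.2711 -1.1621] w 0.022804320130318443 gf 78.6664018034935 q [ -54.2195    1.9531  105.9639   52.0833   45.3063 -165.2691]
row [ 0.04 -0.16 -0.01  9.4   0.07  7.34]
```

>>> jog_arm(
  targets=[
    [0.01,-0.05,0,3,0,2.4],
    [0.02,-0.1,0,6,0,4.8],
    [0.04,-0.16,0,9.4,0,7.3],
    [0.04,-0.16,0,9.4,0,7.3],
  ],
)

```text
time_s: 11.02
position: [0.4799, -0.2178, 0.2976]
tool_rot: [[-0.596, 0.342, 0.726], [0.213, 0.94, -0.268], [-0.774, -0.005, -0.633]]
ft_force: [0.2, 0.9, -1.4]
grip_width: 0.0229
gripper_force: 78.8
```

```bash
python3 - <<'E'
from h import *
R=up(-20,39.3); row(np.array([.466,-.215,.25])+.019*R[:,2],R)
im=env.get_image('wrist')
P=pts(im,env.regions_of('wrist','blank')[0]['pixels']); P=P[(P[:,2]>.12)&(np.linalg.norm(P[:,:2]-[.467,-.215],axis=1)<.06)]
for lo in (.15,.22,.29): print(lo,np.median(P[(P[:,2]>lo)&(P[:,2]<lo+.03)],0))
print(P[:,2].min())
Cp=pts(im,env.regions_of('wrist','cup')[0]['pixels']); Rm=Cp[(Cp[:,2]>.098)&(Cp[:,2]<.11)]
x=np.linalg.lstsq(np.c_[2*Rm[:,:2],np.ones(len(Rm))],(Rm[:,:2]**2).sum(1),rcond=None)[0]; print('fit',x[:2],np.sqrt(x[2]+x[:2]@x[:2]))
E
```

```text
t 11.0167 pos [ 0.4799 -0.2178  0.2976] F [ 0.1658  0.9295 -1.3953] w 0.02288894119875672 gf 78.79542946815491 q [ -47.8902    0.5476  107.487    42.6785   32.0005 -146.7402]
row [ 4.58 -0.18  3.83 -0.19  0.03  0.22]
0.15 [ 0.4566 -0.2104  0.1658]
0.22 [ 0.4567 -0.2101  0.2358]
0.29 [ 0.4569 -0.2097  0.3057]
0.14944199526878862
fit [ 0.4672 -0.2151] 0.033567598159894456
```

>>> jog_arm(
  targets=[
    [0.77,0,0.63,0,0,0],
    [1.94,0,1.58,0,0,0],
    [3.1,0,2.53,0,0,0],
    [4.26,0,3.48,0,0,0],
    [5.03,0,4.11,0,0,0],
    [5.03,0,4.11,0,0,0],
    [5.03,0,4.11,0,0,0],
  ],
)

```text
time_s: 11.75
position: [0.4816, -0.2186, 0.2366]
tool_rot: [[-0.601, 0.342, 0.723], [0.213, 0.94, -0.267], [-0.771, -0.007, -0.637]]
ft_force: [-0.2, 0.3, -1.1]
grip_width: 0.023
gripper_force: 78.7
```

```bash
python3 - <<'E'
from h import *
R=up(-20,39.3); row(np.array([.466,-.215,.172])+.019*R[:,2],R)
E
```

```text
t 11.75 pos [ 0.4816 -0.2186  0.2366] F [-0.1709  0.3147 -1.0633] w 0.023024159266773318 gf 78.6825692653656 q [ -47.6577    6.0194  113.7444   58.9484   24.4176 -165.263 ]
row [ 5.99 -0.14  4.79 -0.23 -0.28  0.3 ]
```

Joint 6 is limited on this side, and the other side (joint 4 negative) has more room. I'll raise the blank and swing it the other way.

>>> jog_arm(
  targets=[
    [-0.77,0,-0.64,0,0,0],
    [-2.3,0,-1.9,0,0,0],
    [-3.85,0,-3.18,0,0,0],
    [-5,0,-4.14,0,0,0],
    [-5.4,0,-4.46,0,0,0],
    [-5.4,0,-4.46,0,0,0],
  ],
)

```text
time_s: 12.25
position: [0.4817, -0.2182, 0.3083]
tool_rot: [[-0.598, 0.343, 0.724], [0.212, 0.939, -0.269], [-0.773, -0.008, -0.635]]
ft_force: [0.1, -0.8, -0.9]
grip_width: 0.0232
gripper_force: 78.7
```

```bash
python3 - <<'E'
from h import *
for f in (-44,-68):
    R=up(f,39.3); row(np.array([.466,-.215,.315])+.019*R[:,2],R)
E
```

```text
t 12.25 pos [ 0.4817 -0.2182  0.3083] F [ 0.0554 -0.8485 -0.9043] w 0.02320088370241091 gf 78.72207015752792 q [ -47.5803    0.0029  105.9488   39.947    33.3402 -143.6064]
row [ 0.57 -0.83  0.16 18.25 -0.01 15.53]
t 12.25 pos [ 0.4817 -0.2182  0.3083] F [ 0.0554 -0.8485 -0.9043] w 0.02320088370241091 gf 78.72207015752792 q [ -47.5803    0.0029  105.9488   39.947    33.3402 -143.6064]
row [ 0.8  -1.32 -0.12 36.82  0.09 30.74]
```

>>> jog_arm(
  targets=[
    [0.1,-0.1,0,3.7,0,3.1],
    [0.2,-0.25,0,7.4,0,6.2],
    [0.3,-0.4,0,11,0,9.2],
    [0.4,-0.55,0,14.7,0,12.3],
    [0.5,-0.75,0,18.4,0,15.4],
    [0.57,-0.9,0,22.1,0,18.4],
    [0.65,-1.05,0,25.8,0,21.5],
    [0.7,-1.15,0,29.5,0,24.6],
  ],
)

```text
time_s: 12.92
position: [0.4729, -0.2247, 0.2971]
tool_rot: [[-0.45, 0.732, 0.511], [0.479, 0.681, -0.555], [-0.754, -0.005, -0.657]]
ft_force: [-0.7, 0.4, -1.1]
grip_width: 0.0231
gripper_force: 78.8
```

```bash
python3 - <<'E'
from h import *
for f in (-68,-75):
    R=up(f,39.3); row(np.array([.466,-.215,.315])+.019*R[:,2],R)
E
```

```text
t 12.9167 pos [ 0.4729 -0.2247  0.2971] F [-0.7206  0.4248 -1.0717] w 0.02306992358599077 gf 78.81267249584198 q [-33.0349   2.6668 104.1961 -24.1136  27.18   -59.1715]
row [-0.57 -0.37 -0.24 15.77 -1.7  13.72]
t 12.9167 pos [ 0.4729 -0.2247  0.2971] F [-0.7206  0.4248 -1.0717] w 0.02306992358599077 gf 78.81267249584198 q [-33.0349   2.6668 104.1961 -24.1136  27.18   -59.1715]
row [-0.52 -0.54 -0.29 21.12 -1.66 18.24]
```

>>> jog_arm(
  targets=[
    [-0.1,-0.1,0,4,-0.4,3.4],
    [-0.2,-0.15,0,8,-0.8,7],
    [-0.3,-0.2,0,12,-1.2,10.3],
    [-0.3,-0.3,0,15.8,-1.6,13.7],
    [-0.3,-0.3,0,15.8,-1.6,13.7],
    [-0.3,-0.3,0,15.8,-1.6,13.7],
  ],
)

```text
time_s: 13.42
position: [0.4731, -0.2274, 0.299]
tool_rot: [[-0.245, 0.924, 0.293], [0.587, 0.382, -0.714], [-0.772, -0.003, -0.636]]
ft_force: [-0.6, -0.6, -1.8]
grip_width: 0.0226
gripper_force: 78.9
```

```bash
python3 - <<'E'
from h import *
for f in (-68,-75):
    R=up(f,39.3); row(np.array([.466,-.215,.31])+.019*R[:,2],R)
E
```

```text
t 13.4167 pos [ 0.4731 -0.2274  0.299 ] F [-0.5662 -0.6169 -1.8349] w 0.022614830767756538 gf 78.86826127767563 q [-23.3488   8.0948  98.5243 -50.0391  44.6946 -18.026 ]
row [ 0.05 -0.19  0.11  0.25 -0.21  0.4 ]
t 13.4167 pos [ 0.4731 -0.2274  0.299 ] F [-0.5662 -0.6169 -1.8349] w 0.022614830767756538 gf 78.86826127767563 q [-23.3488   8.0948  98.5243 -50.0391  44.6946 -18.026 ]
row [ 0.06 -0.37  0.1   5.66 -0.2   4.84]
```

```bash
cat > m.py <<'E'
from h import *
R0=np.array(env.observe()['tool_rot']); h=R0[:,2]*[1,1,0]; h/=np.linalg.norm(h)
im=env.get_image('wrist')
P=pts(im,env.regions_of('wrist','blank')[0]['pixels']); P=P[(P[:,2]>.12)&(np.linalg.norm(P[:,:2]-[.467,-.215],axis=1)<.06)]
for lo in (.16,.22,.29): print(lo,np.median(P[(P[:,2]>lo)&(P[:,2]<lo+.03)],0)+.012*h)
print(P[:,2].min())
Cp=pts(im,env.regions_of('wrist','cup')[0]['pixels']); Rm=Cp[(Cp[:,2]>.098)&(Cp[:,2]<.11)]
x=np.linalg.lstsq(np.c_[2*Rm[:,:2],np.ones(len(Rm))],(Rm[:,:2]**2).sum(1),rcond=None)[0]; print('fit',x[:2],np.sqrt(x[2]+x[:2]@x[:2]))
for d in ([0,0,-.1],[.001,0,0],[0,.001,0]): print(d,R0.T@d*100)
E
python3 m.py
```

```text
0.16 [ 0.468  -0.2155  0.1758]
0.22 [ 0.4682 -0.2156  0.2358]
0.29 [ 0.4685 -0.2158  0.3057]
0.1510669801553349
fit [ 0.4676 -0.2148] 0.03351164341028219
[0, 0, -0.1] [7.7155 0.0255 6.3617]
[0.001, 0, 0] [-0.0245  0.0924  0.0293]
[0, 0.001, 0] [ 0.0587  0.0382 -0.0714]
```

>>> jog_arm(
  targets=[
    [0.77,0,0.64,0,0,0],
    [1.94,0,1.6,0,0,0],
    [3.1,0,2.55,0,0,0],
    [4.26,0,3.5,0,0,0],
    [5.4,0,4.45,0,0,0],
    [6.6,0,5.44,0,0,0],
    [6.95,0,5.73,0,0,0],
    [6.95,0,5.73,0,0,0],
  ],
)

```text
time_s: 14.23
position: [0.4719, -0.2288, 0.2095]
tool_rot: [[-0.24, 0.926, 0.29], [0.588, 0.376, -0.716], [-0.772, -0.001, -0.635]]
ft_force: [0.5, -0.4, -1.6]
grip_width: 0.0231
gripper_force: 78.9
```

```bash
python3 - <<'E'
from h import *
R=up(-68,39.3); row(np.array([.466,-.215,.172])+.019*R[:,2],R)
E
```

```text
t 14.2333 pos [ 0.4719 -0.2288  0.2095] F [ 0.4931 -0.4253 -1.5783] w 0.023130154018630084 gf 78.86192858219147 q [-23.4831  15.2516 107.2034 -66.0455  36.2933   2.9875]
row [ 3.84 -0.02  3.13  0.04 -0.14  0.13]
```

>>> jog_arm(
  targets=[
    [0.1,-0.08,0.1,2.6,0,2.1],
    [0.3,-0.16,0.25,5.1,0,4.2],
    [0.6,-0.25,0.5,7.7,0,6.3],
    [1.1,-0.25,0.9,7.7,0,6.3],
    [1.7,-0.25,1.4,7.7,0,6.3],
    [2.3,-0.25,1.9,7.7,0,6.3],
    [2.3,-0.25,1.9,7.7,0,6.3],
  ],
)

```text
time_s: 14.82
position: [0.4699, -0.2295, 0.1797]
tool_rot: [[-0.135, 0.977, 0.163], [0.62, 0.212, -0.755], [-0.772, -0.001, -0.635]]
ft_force: [-0.8, -0.6, -1.2]
grip_width: 0.0233
gripper_force: 78.9
```

```bash
python3 - <<'E'
from h import *
R=up(-78,39.3); row(np.array([.467,-.215,.170])+.019*R[:,2],R)
E
```

```text
t 14.8167 pos [ 0.4699 -0.2295  0.1797] F [-0.78   -0.5918 -1.2093] w 0.023328944577811907 gf 78.92129749059677 q [-20.5748  20.6565 105.3137 -67.5529  44.639   14.3941]
row [ 1.69  0.02  1.38  0.16 -0.13  0.19]
```

>>> jog_arm(
  targets=[
    [0.4,0,0.33,0,0,0],
    [0.8,0,0.66,0,0,0],
    [1.2,0,0.99,0,0,0],
    [1.45,0,1.2,0,0,0],
    [1.45,0,1.2,0,0,0],
  ],
)

```text
time_s: 15.23
position: [0.4702, -0.2297, 0.1611]
tool_rot: [[-0.134, 0.978, 0.163], [0.62, 0.211, -0.756], [-0.773, -0.0, -0.634]]
ft_force: [1.1, 0.1, -0.6]
grip_width: 0.0233
gripper_force: 78.9
```

>>> jog_arm(
  targets=[
    [0.08,0,0.06,0,0,0],
    [0.15,0,0.13,0,0,0],
    [0.15,0,0.13,0,0,0],
  ],
)

```text
time_s: 15.48
position: [0.4705, -0.2297, 0.1599]
tool_rot: [[-0.133, 0.978, 0.163], [0.62, 0.211, -0.756], [-0.774, 0.001, -0.634]]
ft_force: [-0.4, -0.3, -2.0]
grip_width: 0.0232
gripper_force: 78.9
```

>>> jog_arm(
  targets=[
    [0.08,0,0.06,0,0,0],
    [0.15,0,0.13,0,0,0],
    [0.15,0,0.13,0,0,0],
  ],
)

```text
time_s: 15.73
position: [0.4704, -0.2298, 0.1578]
tool_rot: [[-0.133, 0.978, 0.163], [0.62, 0.21, -0.756], [-0.774, 0.001, -0.634]]
ft_force: [0.1, -0.7, -1.7]
grip_width: 0.0234
gripper_force: 78.9
```

>>> jog_arm(
  targets=[
    [0.08,0,0.06,0,0,0],
    [0.08,0,0.06,0,0,0],
    [0.08,0,0.06,0,0,0],
  ],
)

```text
time_s: 15.98
position: [0.4704, -0.2298, 0.1569]
tool_rot: [[-0.133, 0.978, 0.163], [0.62, 0.21, -0.756], [-0.774, 0.001, -0.634]]
ft_force: [-0.0, 0.1, -1.7]
grip_width: 0.0234
gripper_force: 78.9
```

>>> jog_arm(
  targets=[
    [0.08,0,0.06,0,0,0],
    [0.08,0,0.06,0,0,0],
    [0.08,0,0.06,0,0,0],
  ],
)

```text
time_s: 16.23
position: [0.4706, -0.2299, 0.1566]
tool_rot: [[-0.132, 0.978, 0.164], [0.619, 0.21, -0.757], [-0.774, 0.001, -0.633]]
ft_force: [-2.0, 0.7, 5.1]
grip_width: 0.0231
gripper_force: 79.6
```

>>> jog_arm(
  targets=[
    [0.08,0,0.06,0,0,0],
    [0.08,0,0.06,0,0,0],
    [0.08,0,0.06,0,0,0],
  ],
)

```text
time_s: 16.48
position: [0.4708, -0.2301, 0.1566]
tool_rot: [[-0.131, 0.978, 0.164], [0.617, 0.21, -0.758], [-0.776, 0.002, -0.631]]
ft_force: [-2.9, 2.0, 12.7]
grip_width: 0.0228
gripper_force: 80.5
```

Contact with the cup bottom is confirmed. I'll ease the pressure and release.

>>> jog_arm(
  targets=[
    [-0.1,0,-0.08,0,0,0],
    [-0.14,0,-0.11,0,0,0],
    [-0.14,0,-0.11,0,0,0],
  ],
)

```text
time_s: 16.73
position: [0.4704, -0.2297, 0.1566]
tool_rot: [[-0.133, 0.978, 0.163], [0.62, 0.21, -0.756], [-0.773, 0.001, -0.634]]
ft_force: [0.4, 0.7, -0.6]
grip_width: 0.0229
gripper_force: 79.1
```

>>> jog_arm(
  targets=[
    [0,0,0,0,0,0],
    [0,0,0,0,0,0],
    [0,0,0,0,0,0],
    [0,0,0,0,0,0],
    [0,0,0,0,0,0],
    [0,0,0,0,0,0],
    [0,0,0,0,0,0],
  ],
  hand=0.8,
)

```text
time_s: 17.32
position: [0.4704, -0.2297, 0.1566]
tool_rot: [[-0.133, 0.978, 0.163], [0.62, 0.21, -0.756], [-0.774, 0.001, -0.634]]
ft_force: [0.5, 0.6, -0.3]
grip_width: 0.0688
gripper_force: 0.0
```

```bash
python3 - <<'E'
from h import *
row(env.observe()['position'],up(-78,39.3))
im=env.get_image('wrist'); save({'frame':im['frame']},'w4.png')
E
```

```text
t 17.3167 pos [ 0.4704 -0.2297  0.1566] F [ 0.5348  0.6209 -0.3221] w 0.06882766877459383 gf 0.0 q [-20.5373  23.1063 106.864  -71.5533  43.3228  20.031 ]
row [ 0.    0.    0.    0.14 -0.03  0.06]
```

View pics/w4.png

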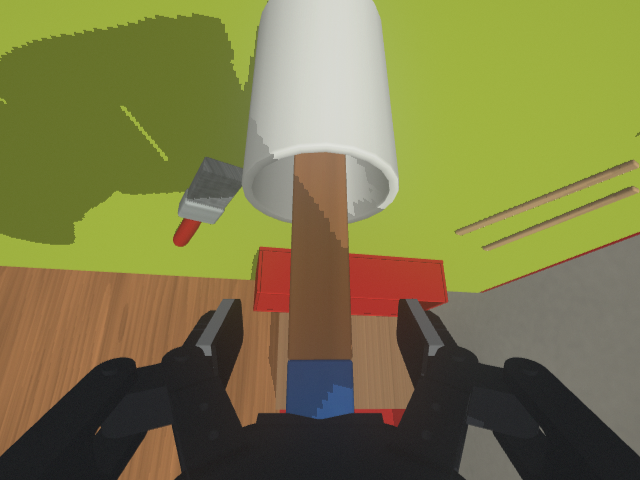

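The blank stands upright in the cup (columns 290-350), with the fingers clear on both sides. I'll back straight out along the tool axis.

>>> jog_arm(
  targets=[
    [0,0,-0.8,0,0,0],
    [0,0,-2,0,0,0],
    [0,0,-4,0,0,0],
    [0,0,-6.5,0,0,0],
    [0,0,-9,0,0,0],
    [0,0,-12,0,0,0],
    [0,0,-14,0,0,0],
    [0,0,-14,0,0,0],
  ],
)

```text
time_s: 18.03
position: [0.4478, -0.1216, 0.2481]
tool_rot: [[-0.131, 0.977, 0.168], [0.619, 0.213, -0.756], [-0.774, 0.005, -0.633]]
ft_force: [-0.2, -0.7, 0.9]
grip_width: 0.068
gripper_force: 0.0
```

```bash
python3 - <<'E'
from h import *
row(env.observe()['position'],up(-78,39.3))
for c in ('scene','wrist'):
    im=env.get_image(c)
    save({'frame':cv2.resize(im['frame'][80:330,100:420],(640,500)) if c=='scene' else im['frame']},c+'5.png')
for n in ['blank','cup']:
    g=env.regions_of('wrist',n)
    if g: P=pts(im,g[0]['pixels']); print(n,g[0]['score'],np.median(P,0),P.min(0),P.max(0))
E
```

```text
t 18.0333 pos [ 0.4478 -0.1216  0.2481] F [-0.2375 -0.6564  0.937 ] w 0.06799947067544852 gf 0.0 q [ -6.3753  12.9348 102.2635 -57.5488  60.2128   9.91  ]
row [ 0.    0.    0.    0.43  0.04 -0.02]
blank 0.92 [ 0.4656 -0.2055  0.1587] [ 0.4537 -1.0097 -0.0145] [ 0.6847 -0.1831  0.209 ]
cup 0.82 [ 0.4604 -0.1856  0.071 ] [ 0.4309 -0.3315 -0.0001] [ 0.5507 -0.1771  0.1178]
```

View pics/scene5.png

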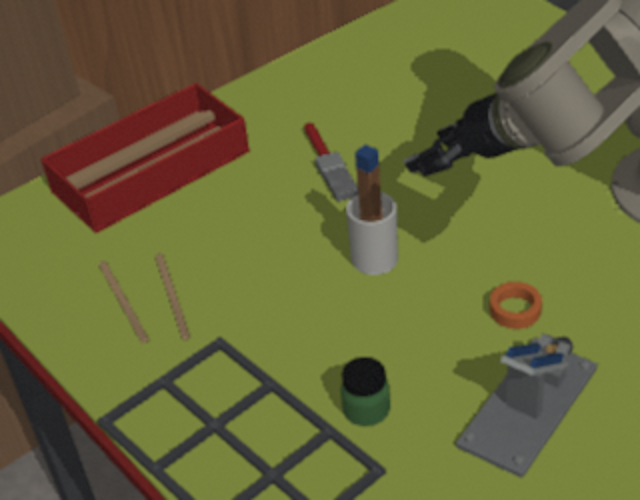

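The blank stands blue end up in the upright cup (crop ~(368,185)), and the arm is clear of it. The other things are where they were, so I'll hand in the job.

```bash
python3 -c "
from rig import env
print(env.close_job())"
```

```text
the job is handed in; nothing more can be done
None
```

I pressed the blank against the stop at a steady 27 N or so for just over two seconds, stood it blue end up on the bottom of the cup, and handed the job in at about 18 s. The cup stayed upright and the other things look undisturbed. Joint 6 read up to 0.01° past its −165.26° limit twice while I turned the wrist, and no verdict came back on whether that counts.

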